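Press a watch glass home with the coarse and fine knobs of a screw press

TASK

Fit the watch glass with the bench press. Turn the large lower knob clockwise until the white die just bears on the glass without starting to push it in, then turn the small knob above it clockwise to press the glass fully home in the case, and stop soon after it comes up firm so that it does not crack. Leave it clamped under the die, the watch where it lies and the loose things on the bench undisturbed.

Things in the scene. Friction and masses are not known exactly. Their poses are not given: they have to be found in the camera images.
- press: Dark C-frame screw press bolted to the bench, 155 mm tall without knobs; origin: underside, on the upright axis of both knobs and the die; z up, +x to its column. The white die (21 mm wide) hangs on a spring of 18 N/mm: once it bears on the glass the coarse knob adds 115 N per rad, the fine knob 29 N per rad. Its face starts 5 to 11 mm above the glass, at a height that varies and is not measured.
- coarse_grip (a point): Large lower knob: bright knurled steel, 58 mm diameter, 22 mm tall; this point is on its upright axis at mid-height, 167 mm above the bench. Underside 6 mm above the press head; clear all round, open fingers can swing back for a new grasp. Clockwise from above lowers the die 40 mm per turn. Friction about 0.52 N m (stays where left), plus 0.0064 N m per N of pressing.
- fine_grip (a point): Small upper knob, same axis: bright knurled steel, 28 mm diameter, 26 mm tall; this point is on its axis at mid-height, about 210 mm above the bench. It rides on the sleeve and sinks as the coarse knob is turned, still clear of the large knob. Clockwise from above lowers the die 10 mm per turn, 8 mm in all: too little to seat the glass alone. Friction about 0.125 N m, plus 0.0016 N m per N of pressing.
- coarse_knob (a joint): Angle of the large knob, rad; grows clockwise seen from above (die goes down). Range 0 to 3.0; starts between 0 and 0.4.
- fine_knob (a joint): Angle of the small knob, rad; grows clockwise seen from above (die goes down). Range 0 to 5.0; starts between 0 and 0.2.
- watch: Open gilt watch case, 41 x 38 x 11 mm, lying loose, face up, on the round black anvil of the press (50 mm wide, top 32 to 35 mm above the bench). Origin: underside, 2 mm beside the centre of its opening; z up.
- crystal: Watch glass, clear disc 25 mm wide, 3.4 mm thick, started in the seat of the case. Origin: centre of its underside, z up; 9.8 mm above the watch's origin while it stands proud, 8.3 mm when fully home. It starts to slide in at a load of 40 N, slides at that load for its 1.5 mm, then stands firm and the load climbs again; over 85 N it cracks.
- oil_cup: Bystander: small white oil cup with a stick in it, 28 mm wide, 58 mm tall, loose on the bench right of the press; origin at the centre of its underside.
- loupe: Bystander: black eye loupe, 35 mm wide, 31 mm tall, loose on the bench behind and left of the press; origin at the centre of its underside.
- movement: Bystander: watch movement in a grey ring holder, 34 mm wide, 12 mm tall, loose near the front edge left of the press; origin at the centre of its underside.
- driver_set: Bystander: bundle of small screwdrivers, 98 x 65 x 16 mm, loose left of the press; origin at the centre of its underside. Farther left the bench lamp's shade, about 0.25 m wide, hangs low over the bench round x 0.54, y 0.45: keep the arm and gripper clear of it.
- movement_post: Bystander: black waisted holder, 36 mm wide, 48 mm tall, loose behind the press; origin at the centre of its underside.
- tweezers_a: Bystander: longer steel tweezers, 141 x 10 x 10 mm, lying loose in front of the press; origin at the centre of its underside.
- tweezers_b: Bystander: short steel tweezers, 75 x 10 x 10 mm, lying loose in front of the press; origin at the centre of its underside.

How it is judged:
By the outcome, as a careful person would: the job done as asked, in the order asked, and still so for the second after the job is handed in, with the robot touching nothing.
It also fails if it takes over 72 s, if anything falls off the work surface, if the arm or the gripper's body presses on something with over 40 N, if the wrist force passes 120 N, or if a joint passes its speed limit or range.

ROBOT

A 6-joint arm with a two-finger parallel gripper is mounted at the origin on a cart in front of the work surface, level with it; the furniture and walls round the work are solid. World frame = base frame: x ahead of the robot, y to its left, z up, the work surface at z = 0. Lengths are in mm, angles in degrees, forces in N, time in s.
With the tool pointing down it reaches from about 300 to 850 mm from the base axis. Payload 4.2 kg.
Tool frame: the origin (TCP) lies at the very end of the fingers, on their centre line; the grasp point (between the pads) lies 19 mm behind it (env.grasp_offset is the distance from the TCP to the grasp point, in mm); z points along the fingers, y is the line along which they close (so a half turn about z gives the same grasp; the last joint's range is limited). The gripper opens to 91 mm and grips with 3 to 60 N. Pads are 32 mm wide; open, the fingers measure 118 mm over their backs; the gripper's body (76 mm by 178 mm) begins 60 mm behind the grasp point.
Start: joints at [72.938, 18.312, 89.639, -0, 72.044, -1.146], TCP at [157.69, 552.971, 213.976] pointing down, gripper open.
Joint ranges: [-177.97, 177.97], [-48.28, 115.42], [12.27, 149.76], [-77.06, 257.06], [2.81, 150.46], [-146.56, 146.56]. Speed limits (degrees/s): [147.25, 147.25, 180, 180, 180, 180].

INTERFACE

Orientations are given as [roll, pitch, yaw] about the fixed x, y, z axes, in that order (R = Rz(yaw) Ry(pitch) Rx(roll)).
In Python, from workcell import env gives the robot as it stands. The module is installed in compiled form; this text tells all that it offers.
- The arm moves only by the tool send_rows, never from a script. Its argument "motion" is a list of rows, each an object of numbers: "tx", "ty", "tz": the shift along the tool's x, y, z in units of 500 mm (1.0 is 500 mm); "rx", "ry", "rz": the turn, a rotation vector about the tool's x, y, z in units of 30 degrees (1.0 is 30 degrees); "gripper": the closure, from -1 (fully open) to 1 (shut). In form: [{"tx": .., "ty": .., "tz": .., "rx": .., "ry": .., "rz": .., "gripper": ..}, ...]. A call has 1 to 12 rows; each row shifts and turns the commanded pose from where the row before left it, along the tool's axes as they then stand; what a row does not reach is not made up. A row lasts 1/8 s, in which the tool goes at most 62.5 mm and 10.7 degrees, less where a joint would pass 70% of its speed; a pose out of reach is approached as far as the arm can. A call with a number of a shift or a turn outside -1 to 1 is refused whole. A call with a gripper value outside its range is refused whole. The fingers move at their own pace and stop on an object; "grip_force" is the grip in N (left out, the last holds). Time passes only in rows, so rows that do not move let the fingers close. It gives the time, the measured TCP pose, the force, the opening and the grip force at its end, in the units of the state.
- env.state(): the state, without advancing time (a new reading comes with each control period).
- env.grab_frame(name): name is "side" or "top" or "wrist"; returns a dict with "frame" (420x560x3 uint8, red, green, blue), "vertical_fov" (degrees; the focal length in pixels is half the picture's height over the tangent of half this angle, whatever the lens; pixels are square), "cx", "cy" (the principal point, pixels), "k1" (the pictures are not rectified: a ray, as slopes to the right and down, at radius r is drawn at 1 + k1 r^2 times it, then the intrinsics apply), "rvec" (rotation vector, rad) and "tvec" (3), from world to camera coordinates, as OpenCV has them; the wrist camera has in their place "T_tool_cam" (4x4, takes a point from camera to tool coordinates, whose origin is the TCP and whose axes are the flange's). Camera axes: x right, y down, z forward; pixel columns grow to the right and rows downward; lengths in mm; the calibration is good to about 2 mm. A picture is of the moment at which its call begins: read the wrist's pose just before it. There is no depth.
- env.job_done(): hands the job in; it is judged then, once.
The state is a dict: "time_s": time; "qpos": joint angles; "qvel": joint speeds; "effort": joint torques, N m; "ee_pos": TCP position; "ee_rot": TCP orientation; "force": force on the tool from outside, world axes, zero at the start; "torque": the same for the moment, N m; "gripper_width": finger opening in mm; "gripper_force": force on a finger pad.
Only numpy, scipy, OpenCV 4.12 (cv2) and the standard library are available. Lean on these libraries where they do the work, as an engineer would, in place of code of your own. Each camera call takes 0.05 s, during which the arm holds its last target. There are 200 camera calls.

## Working session

There is one attempt and no reset: what is moved stays moved. The work goes in short steps, Python scripts to look and compute and a tool call to move; the robot and the scene stay as the last step left them, time stands still between calls to the robot, and variables do not carry over. Pictures are saved under pics/ and viewed, at most 10 in all, crops included, and the job is handed in when it is done.

Besides the shell and the picture viewer there is one more tool, called after "Request:" as name(argument=value, ...) on one line, values as JSON. send_rows: Moves the arm, as the interface text tells. Shifts and turns lie within -1 to 1; 1 stands for 500 mm of shift or 30 degrees of turn. Its arguments: {"type":"object","properties":{"motion":{"type":"array"},"grip_force":{"type":"number"}},"required":["motion"]}

```bash
mkdir -p pics; ls
python3 - <<'E'
from workcell import env
import cv2
s=env.state();print(s)
for n in ("side","top"):
    f=env.grab_frame(n);cv2.imwrite(f"pics/{n}0.png",f["frame"][:,:,::-1]);print({k:v for k,v in f.items() if k!="frame"})
E
```

```text
pics
{'time_s': 0.0, 'qpos': array([ 7.29365594e+01,  1.83495078e+01,  8.97074633e+01, -2.10139310e-03,
        7.20417958e+01, -1.14545074e+00]), 'qvel': array([ 0.02595877, -0.05550807,  0.01427766, -0.02018886, -0.00186855,
       -0.05090041]), 'effort': array([ 2.76925595e-03, -4.12465811e+01, -2.31981969e+01,  7.29420106e-02,
        4.56075592e-02, -1.44909804e-04]), 'ee_pos': array([157.55759719, 552.46584859, 213.13448883]), 'ee_rot': array([-1.79901213e+02,  2.30938473e-05,  1.64082660e+02]), 'force': array([-0.73480545,  0.0388379 ,  0.14040646]), 'torque': array([-0.01371097,  0.01703648,  0.0600102 ]), 'gripper_force': 0.0, 'gripper_width': 91.2095311589188}
{'vertical_fov': 49.42637200467103, 'cx': 278.12562559574525, 'cy': 208.76996241901287, 'k1': -0.12383563470966774, 'rvec': array([ 2.26924845, -0.47379692,  0.22035734]), 'tvec': array([-414.15051826,  365.30869349,  917.42526001])}
{'vertical_fov': 45.755834804291034, 'cx': 281.8111598489296, 'cy': 212.040762605029, 'k1': -0.07684628730991998, 'rvec': array([ 2.14135544, -2.09242941,  0.17864615]), 'tvec': array([190.20676458, 519.2983709 , 955.23243748])}
```

View pics/side0.png

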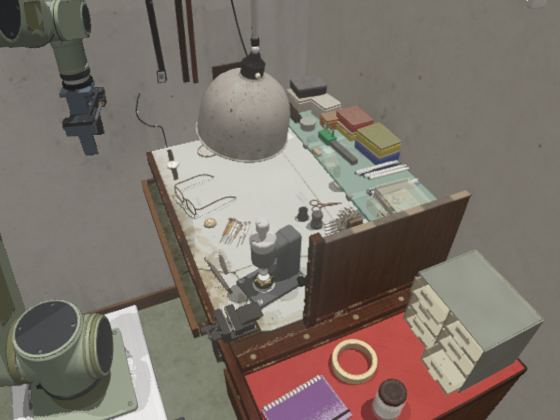

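View pics/top0.png

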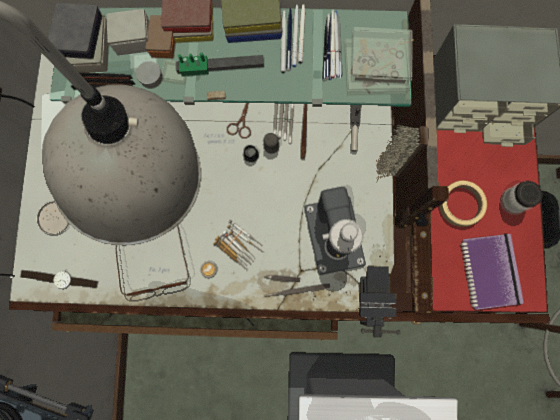

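```bash
cat > h.py <<'E'
import numpy as np, cv2
from scipy.optimize import least_squares
def K(f):
    h,w=f["frame"].shape[:2]; fl=h/2/np.tan(np.radians(f["vertical_fov"]/2))
    return np.array([[fl,0,f["cx"]],[0,fl,f["cy"]],[0,0,1.]])
def proj(f,P):
    return cv2.projectPoints(np.atleast_2d(np.array(P,float)),f["rvec"],f["tvec"],K(f),np.array([f["k1"],0,0,0,0]))[0][:,0]
def tri(fs,uvs,x0=(450,-100,150)):
    r=least_squares(lambda X:np.concatenate([proj(f,X)[0]-u for f,u in zip(fs,uvs)]),x0); return r.x,r.fun
def onz(f,uv,z):
    r=least_squares(lambda X:proj(f,[X[0],X[1],z])[0]-uv,(450,-50)); return r.x
E
python3 - <<'E'
import cv2,numpy as np
a=cv2.imread("pics/side0.png")[190:350,190:350]; b=cv2.imread("pics/top0.png")[170:330,290:450]
cv2.imwrite("pics/c0.png",np.hstack([cv2.resize(a,(400,400),interpolation=2),cv2.resize(b,(400,400),interpolation=2)]))
E
```

```text
(no output)
```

View pics/c0.png

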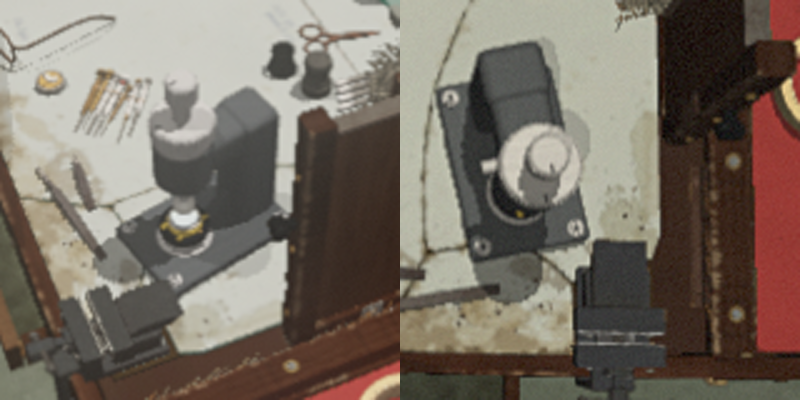

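Run:
```python
from workcell import env
from h import *
s=env.grab_frame("side");t=env.grab_frame("top")
x,r=tri([s,t],[(262.4,222),(348,231.2)]);print("fine top",x,r)
print("fine z223",onz(t,(348,231.2),223),onz(s,(262.4,222),223))
print("coarse z178",onz(t,(345.4,236.5),178), onz(s,(190+183/2.5,190+118/2.5),178))
x,r=tri([s,t],[(190+322/2.5,190+118/2.5),(290+378/2.5,170+47/2.5)]);print("post top",x,r)
# column back top edge mid, press plate corners (z~8)
for uv in [(50,98),(180,228),(80,245)]: print("screw",onz(t,(290+uv[0]/2.5,170+uv[1]/2.5),12))
for uv in [(80,55),(140,45)]: print("coltop",onz(t,(290+uv[0]/2.5,170+uv[1]/2.5),155))
print("post side at top?",[onz(s,(190+322/2.5,190+118/2.5),z) for z in (100,150,200)],[onz(t,(290+378/2.5,170+47/2.5),z) for z in (100,150,200)])
```

```text
fine top [453.16851123  88.32527653 219.15345252] [-0.02334423  0.00615711  0.00426875 -0.0184153 ]
fine z223 [452.55981335  88.77980104] [451.75711874  84.60223158]
coarse z178 [449.90275053  88.06270044] [452.36997825  83.36934176]
post top [512.78514584 -50.48781359 280.56873683] [ 0.91769388 -0.31611064 -0.2020474   0.78528822]
screw [529.12322415 143.91687904]
screw [422.44846584  35.30125416]
screw [406.72154613 117.50724041]
coltop [533.67268468 128.09088401]
coltop [542.08676127  84.5008095 ]
post side at top? [array([603.5321385 , 100.61025632]), array([577.86233326,  58.75773917]), array([552.19252803,  16.90522202])] [array([ 557.9149795 , -106.78629722]), array([545.77031942, -91.29859615]), array([533.62565934, -75.81089508])]
```

Request:
send_rows(motion=[{"tx": -0.06, "ty": -0.06, "tz": -0.04, "gripper": -1}, {"tx": -0.06, "ty": -0.06, "tz": -0.04}, {"tx": -0.06, "ty": -0.06, "tz": -0.04}, {"tx": -0.06, "ty": -0.06, "tz": -0.04}, {"tx": -0.06, "ty": -0.06, "tz": -0.04}, {"tx": -0.06, "ty": -0.06, "tz": -0.04}, {"tx": -0.066, "ty": -0.053}, {"tx": -0.066, "ty": -0.053}, {"tx": -0.066, "ty": -0.053}, {"tx": -0.066, "ty": -0.053}, {"tx": -0.06, "ty": -0.05}, {"tx": -0.06, "ty": -0.05}])

```text
invalid input at $.motion[0]: expected keys tx, ty, tz, rx, ry, rz, gripper
```

Run:
```python
from workcell import env
import cv2
s=env.state();print(s["time_s"],s["qpos"],s["ee_pos"],s["ee_rot"],s["force"],s["torque"])
f=env.grab_frame("wrist");cv2.imwrite("pics/w1.png",f["frame"][:,:,::-1]);print({k:v for k,v in f.items() if k!="frame"})
```

```text
0.2 [ 7.29391040e+01  1.83387403e+01  8.96805097e+01  7.41509140e-04
  7.20422936e+01 -1.14617295e+00] [157.58049088 552.68139721 213.42509021] [-1.79938483e+02 -1.93606423e-03  1.64085047e+02] [ 0.15154882  0.3497467  -0.79559627] [ 0.01610528 -0.03476541 -0.02411177]
{'vertical_fov': 60.03390236111798, 'cx': 281.68264481595975, 'cy': 210.93877000241162, 'k1': 0.02072189791059571, 'T_tool_cam': array([[ 6.08266416e-04, -9.69081461e-01, -2.46740251e-01,
         6.95753029e+01],
       [ 9.99999758e-01,  5.05946100e-04,  4.78086903e-04,
         3.39554804e-01],
       [-3.38467887e-04, -2.46740482e-01,  9.69081534e-01,
        -1.69969631e+02],
       [ 0.00000000e+00,  0.00000000e+00,  0.00000000e+00,
         1.00000000e+00]])}
```

View pics/w1.png

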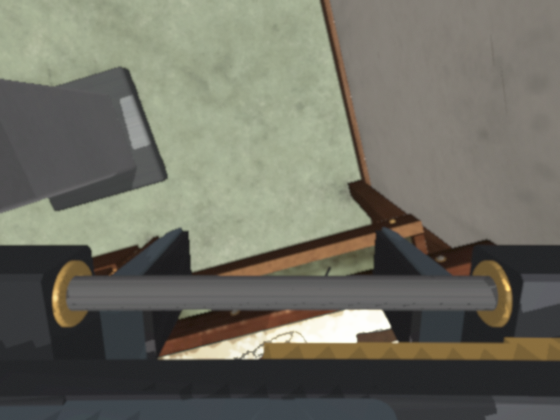

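Request:
send_rows(motion=[{"tx": -0.06, "ty": -0.06, "tz": -0.04, "rx": 0, "ry": 0, "rz": 0, "gripper": -1}, {"tx": -0.06, "ty": -0.06, "tz": -0.04, "rx": 0, "ry": 0, "rz": 0, "gripper": -1}, {"tx": -0.06, "ty": -0.06, "tz": -0.04, "rx": 0, "ry": 0, "rz": 0, "gripper": -1}, {"tx": -0.06, "ty": -0.06, "tz": -0.04, "rx": 0, "ry": 0, "rz": 0, "gripper": -1}, {"tx": -0.06, "ty": -0.06, "tz": -0.04, "rx": 0, "ry": 0, "rz": 0, "gripper": -1}, {"tx": -0.06, "ty": -0.06, "tz": -0.04, "rx": 0, "ry": 0, "rz": 0, "gripper": -1}, {"tx": -0.076, "ty": -0.063, "tz": 0, "rx": 0, "ry": 0, "rz": 0, "gripper": -1}, {"tx": -0.076, "ty": -0.063, "tz": 0, "rx": 0, "ry": 0, "rz": 0, "gripper": -1}, {"tx": -0.076, "ty": -0.063, "tz": 0, "rx": 0, "ry": 0, "rz": 0, "gripper": -1}, {"tx": -0.076, "ty": -0.063, "tz": 0, "rx": 0, "ry": 0, "rz": 0, "gripper": -1}, {"tx": -0.076, "ty": -0.063, "tz": 0, "rx": 0, "ry": 0, "rz": 0, "gripper": -1}, {"tx": -0.076, "ty": -0.063, "tz": 0, "rx": 0, "ry": 0, "rz": 0, "gripper": -1}])

```text
time_s: 1.75
ee_pos: [449.5, 84.7, 334.0]
ee_rot: [180.0, 0.0, 164.1]
force: [1.2, 0.9, 0.2]
gripper_width: 91.1
gripper_force: 0.0
```

Run:
```python
from workcell import env
import cv2
s=env.state();print(s["time_s"],s["qpos"],s["ee_pos"],s["ee_rot"],s["force"],s["torque"])
f=env.grab_frame("wrist");s=env.state();print(s["ee_pos"]);cv2.imwrite("pics/w2.png",f["frame"][:,:,::-1])
```

```text
1.75 [ 9.22200707e+00  4.24418502e+00  9.06655228e+01  1.74723760e-02
  8.50642146e+01 -6.48496282e+01] [449.49390156  84.73321734 334.01836941] [1.79973159e+02 1.62066603e-02 1.64070132e+02] [1.20981495 0.9325667  0.19401745] [-0.01628673  0.02694821 -0.0024391 ]
[452.60719283  80.22073468 333.54916952]
```

View pics/w2.png

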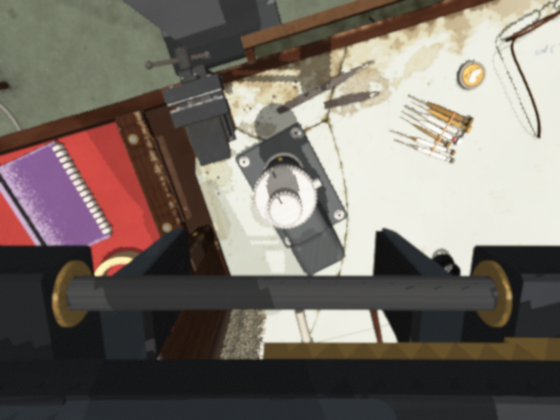

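```bash
cat >> h.py <<'E'
from scipy.spatial.transform import Rotation as R
def wrist(env):
    s=env.state(); f=env.grab_frame("wrist")
    T=np.eye(4);T[:3,:3]=R.from_euler("xyz",s["ee_rot"],degrees=True).as_matrix();T[:3,3]=s["ee_pos"]
    C=np.linalg.inv(T@f["T_tool_cam"]); f["rvec"]=cv2.Rodrigues(C[:3,:3])[0];f["tvec"]=C[:3,3]
    return s,f
E
python3 - <<'E'
from workcell import env
from h import *
env.grab_frame("wrist")
s,f=wrist(env);print(s["ee_pos"])
g=cv2.cvtColor(f["frame"],cv2.COLOR_RGB2GRAY)[140:250,230:345]; g=cv2.resize(g,None,fx=4,fy=4,interpolation=2)
for rr,z in ((( 55,90),221),((105,150),178)):
    c=cv2.HoughCircles(g,cv2.HOUGH_GRADIENT_ALT,1.5,10,param1=150,param2=0.6,minRadius=rr[0],maxRadius=rr[1])
    print(rr, None if c is None else [(x/4+230,y/4+140,r/4,onz(f,(x/4+230,y/4+140),z)) for x,y,r in c[0][:4]])
cv2.imwrite("pics/c2.png",g)
E
```

```text
[450.75671916  82.92467389 333.41338618]
(55, 90) None
(105, 150) None
```

View pics/c2.png

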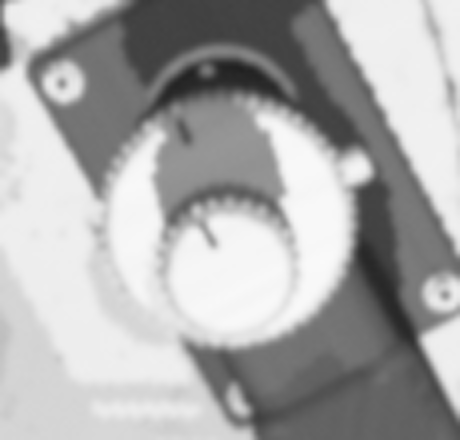

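Run:
```python
from workcell import env
from h import *
s,f=wrist(env);print(s["ee_pos"],s["force"],s["torque"])
for uv,z in (((229,268),221),((230,220),178)): print(onz(f,(uv[0]/4+230,uv[1]/4+140),z))
```

```text
[449.47973216  84.72365471 333.46740772] [-0.30722452 -0.04827475  0.10319048] [0.02149342 0.00418158 0.04326413]
[449.85015429  89.71239971]
[449.2522535   90.78631713]
```

Request:
send_rows(motion=[{"tx": 0, "ty": 0.008, "tz": 0.06, "rx": 0, "ry": 0, "rz": 0, "gripper": -1}, {"tx": 0, "ty": 0, "tz": 0.08, "rx": 0, "ry": 0, "rz": 0, "gripper": -1}, {"tx": 0, "ty": 0, "tz": 0.08, "rx": 0, "ry": 0, "rz": 0, "gripper": -1}, {"tx": 0, "ty": 0, "tz": 0.06, "rx": 0, "ry": 0, "rz": 0, "gripper": -1}, {"tx": 0, "ty": 0, "tz": 0.04, "rx": 0, "ry": 0, "rz": 0, "gripper": -1}, {"tx": 0, "ty": 0, "tz": 0.022, "rx": 0, "ry": 0, "rz": 0, "gripper": -1}, {"tx": 0, "ty": 0, "tz": 0, "rx": 0, "ry": 0, "rz": 0, "gripper": -1}, {"tx": 0, "ty": 0, "tz": 0, "rx": 0, "ry": 0, "rz": 0, "gripper": -1}])

```text
time_s: 2.95
ee_pos: [450.5, 90.5, 163.9]
ee_rot: [179.9, 0.1, 164.1]
force: [-1.1, -0.7, -0.1]
gripper_width: 91.3
gripper_force: 0.0
```

Request:
send_rows(motion=[{"tx": 0, "ty": 0, "tz": 0, "rx": 0, "ry": 0, "rz": 0, "gripper": 0}, {"tx": 0, "ty": 0, "tz": 0, "rx": 0, "ry": 0, "rz": 0, "gripper": 0.2}, {"tx": 0, "ty": 0, "tz": 0, "rx": 0, "ry": 0, "rz": 0, "gripper": 1}, {"tx": 0, "ty": 0, "tz": 0, "rx": 0, "ry": 0, "rz": 0, "gripper": 1}, {"tx": 0, "ty": 0, "tz": 0, "rx": 0, "ry": 0, "rz": 0, "gripper": 1}, {"tx": 0, "ty": 0, "tz": 0, "rx": 0, "ry": 0, "rz": 0, "gripper": 1}], grip_force=8)

```text
time_s: 3.7
ee_pos: [449.3, 87.6, 162.9]
ee_rot: [-179.7, -0.0, 164.2]
force: [-1.8, -7.0, 2.5]
gripper_width: 57.7
gripper_force: 8.0
```

Run:
```python
from workcell import env
s=env.state()
for k in s: print(k,s[k])
```

```text
time_s 3.7
qpos [  9.80021451  10.29771862 108.66310677  -0.32597171  61.1783714
 -64.21524923]
qvel [ 0.06359664 -0.09570063 -0.10572993  0.02133599  0.10567231 -0.0428728 ]
effort [  3.30224544 -30.11861444 -21.62850916   2.1943561   -0.7853285
   0.06590345]
ee_pos [449.28046872  87.57836482 162.9455701 ]
ee_rot [-1.79682468e+02 -1.62673004e-03  1.64172952e+02]
force [-1.81421158 -6.96913263  2.52621234]
torque [-1.4952381   0.24001511  0.08615573]
gripper_force 7.9996926337480545
gripper_width 57.67528693828889
```

Request:
send_rows(motion=[{"tx": 0, "ty": -0.004, "tz": 0, "rx": 0, "ry": 0, "rz": 0, "gripper": 1}, {"tx": 0, "ty": 0, "tz": 0, "rx": 0, "ry": 0, "rz": 0, "gripper": 1}, {"tx": 0, "ty": 0, "tz": 0, "rx": 0, "ry": 0, "rz": 0, "gripper": 1}], grip_force=50)

```text
time_s: 4.08
ee_pos: [449.2, 87.5, 163.0]
ee_rot: [-179.9, 0.0, 164.1]
force: [-1.1, -4.2, 0.5]
gripper_width: 56.8
gripper_force: 50.0
```

```bash
cat > st.py <<'E'
from workcell import env
import numpy as np
np.set_printoptions(precision=3,suppress=True)
s=env.state(); print(s["time_s"],s["qpos"],s["ee_pos"],s["ee_rot"],"F",s["force"],"T",s["torque"],"eff",s["effort"],s["gripper_width"],s["gripper_force"])
E
python3 st.py
```

```text
4.075 [  9.645  10.236 108.739  -0.092  61.059 -64.437] [449.248  87.537 162.965] [-179.913    0.004  164.126] F [-1.127 -4.249  0.518] T [-1.12   0.235  0.185] eff [  1.501 -30.593 -21.278   1.525  -0.503   0.19 ] 56.83127215257277 49.98915195465088
```

Request:
send_rows(motion=[{"tx": 0, "ty": -0.004, "tz": 0, "rx": 0, "ry": 0, "rz": 0.1, "gripper": 1}, {"tx": 0, "ty": 0, "tz": 0, "rx": 0, "ry": 0, "rz": 0.1, "gripper": 1}, {"tx": 0, "ty": 0, "tz": 0, "rx": 0, "ry": 0, "rz": 0.1, "gripper": 1}, {"tx": 0, "ty": 0, "tz": 0, "rx": 0, "ry": 0, "rz": 0.1, "gripper": 1}], grip_force=50)

```text
time_s: 4.58
ee_pos: [449.4, 88.0, 163.0]
ee_rot: [179.8, -0.0, 152.0]
force: [1.1, 4.7, -1.2]
gripper_width: 56.9
gripper_force: 50.0
```

```bash
python3 st.py
```

```text
4.575 [  9.511  10.19  108.798   0.198  60.918 -52.608] [449.44   87.985 162.975] [179.805  -0.03  152.023] F [ 1.132  4.692 -1.182] T [0.076 0.125 0.483] eff [ -2.493 -32.036 -20.5    -0.384   0.294   0.156] 56.90943718132757 49.9897438287735
```

Request:
send_rows(motion=[{"tx": 0, "ty": 0, "tz": 0, "rx": 0, "ry": 0, "rz": 0.1, "gripper": 1}, {"tx": 0, "ty": 0, "tz": 0, "rx": 0, "ry": 0, "rz": 0.1, "gripper": 1}, {"tx": 0, "ty": 0, "tz": 0, "rx": 0, "ry": 0, "rz": 0.1, "gripper": 1}, {"tx": 0, "ty": 0, "tz": 0, "rx": 0, "ry": 0, "rz": 0.1, "gripper": 1}, {"tx": 0, "ty": 0, "tz": 0, "rx": 0, "ry": 0, "rz": 0.1, "gripper": 1}, {"tx": 0, "ty": 0, "tz": 0, "rx": 0, "ry": 0, "rz": 0.1, "gripper": 1}], grip_force=50)

```text
time_s: 5.32
ee_pos: [450.0, 88.7, 163.0]
ee_rot: [179.7, -0.1, 134.0]
force: [2.8, 6.6, -1.9]
gripper_width: 57.0
gripper_force: 50.0
```

```bash
python3 st.py
```

```text
5.325 [  9.53   10.21  108.771   0.284  60.857 -34.609] [449.955  88.673 162.985] [179.725  -0.113 134.001] F [ 2.827  6.615 -1.916] T [0.433 0.08  0.439] eff [ -3.196 -32.933 -20.052  -0.917   0.673   0.161] 56.98826250143383 49.99269425868988
```

Request:
send_rows(motion=[{"tx": 0.002, "ty": 0.002, "tz": 0, "rx": 0, "ry": 0, "rz": 0.1, "gripper": 1}, {"tx": 0, "ty": 0, "tz": 0, "rx": 0, "ry": 0, "rz": 0.1, "gripper": 1}], grip_force=50)

```text
time_s: 5.58
ee_pos: [450.2, 88.9, 163.0]
ee_rot: [179.8, -0.0, 128.0]
force: [3.8, 2.4, -2.4]
gripper_width: 56.9
gripper_force: 50.0
```

```bash
python3 st.py
```

```text
5.575 [  9.668  10.234 108.739   0.107  60.865 -28.431] [450.16   88.914 162.983] [179.813  -0.006 128.048] F [ 3.787  2.426 -2.363] T [-0.191 -0.063  0.51 ] eff [ -1.115 -32.882 -20.091   0.197   0.676   0.16 ] 56.8805665921446 49.988508224487305
```

Request:
send_rows(motion=[{"tx": 0, "ty": 0, "tz": 0, "rx": 0, "ry": 0, "rz": 0.1, "gripper": 1}, {"tx": 0, "ty": 0, "tz": 0, "rx": 0, "ry": 0, "rz": 0.1, "gripper": 1}], grip_force=50)

```text
time_s: 5.82
ee_pos: [450.4, 89.1, 163.0]
ee_rot: [179.8, -0.0, 122.0]
force: [4.8, 2.4, -1.9]
gripper_width: 56.6
gripper_force: 50.0
```

```bash
python3 st.py
```

```text
5.825 [  9.664  10.243 108.73    0.139  60.836 -22.434] [450.398  89.082 162.97 ] [179.777  -0.04  122.03 ] F [ 4.823  2.421 -1.87 ] T [-0.016 -0.037  0.518] eff [ -1.342 -33.262 -19.915   0.044   0.844   0.158] 56.57577507217567 49.98985469341278
```

Request:
send_rows(motion=[{"tx": 0, "ty": 0, "tz": 0, "rx": 0, "ry": 0, "rz": 0.1, "gripper": 1}, {"tx": 0, "ty": 0, "tz": 0, "rx": 0, "ry": 0, "rz": 0.1, "gripper": 1}], grip_force=50)

```text
time_s: 6.08
ee_pos: [450.7, 89.2, 163.0]
ee_rot: [179.7, -0.1, 116.0]
force: [5.3, 3.5, -2.4]
gripper_width: 56.6
gripper_force: 50.0
```

```bash
python3 st.py
```

```text
6.075 [  9.663  10.249 108.718   0.156  60.808 -16.435] [450.662  89.209 162.991] [179.746  -0.067 116.023] F [ 5.348  3.527 -2.381] T [ 0.09  -0.06   0.495] eff [ -1.406 -33.611 -19.744  -0.056   1.019   0.159] 56.602652833602676 49.99095797538757
```

Request:
send_rows(motion=[{"tx": 0, "ty": 0.004, "tz": 0, "rx": 0, "ry": 0, "rz": 0.1, "gripper": 1}, {"tx": 0, "ty": 0, "tz": 0, "rx": 0, "ry": 0, "rz": 0.1, "gripper": 1}], grip_force=50)

```text
time_s: 6.32
ee_pos: [451.0, 89.4, 163.0]
ee_rot: [180.0, -0.1, 110.0]
force: [2.1, 0.7, 1.6]
gripper_width: 56.9
gripper_force: 50.0
```

```bash
python3 st.py
```

```text
6.325 [  9.719  10.386 108.547   0.086  61.049 -10.36 ] [450.95   89.352 162.954] [179.968  -0.071 110.038] F [2.064 0.69  1.608] T [-0.236  0.381  0.461] eff [ -0.504 -31.656 -20.775   0.38   -0.132   0.148] 56.85377483571074 49.986501932144165
```

Request:
send_rows(motion=[{"tx": 0, "ty": 0, "tz": 0, "rx": 0, "ry": 0, "rz": 0.1, "gripper": 1}, {"tx": 0, "ty": 0, "tz": 0, "rx": 0, "ry": 0, "rz": 0.1, "gripper": 1}], grip_force=50)

```text
time_s: 6.58
ee_pos: [451.2, 89.4, 163.0]
ee_rot: [179.9, -0.1, 104.0]
force: [1.8, 0.7, -1.4]
gripper_width: 57.0
gripper_force: 50.0
```

```bash
python3 st.py
```

```text
6.575 [  9.715  10.387 108.545   0.098  61.002  -4.362] [451.233  89.426 162.951] [179.928  -0.08  104.03 ] F [ 1.753  0.701 -1.371] T [-0.198  0.252  0.496] eff [ -0.53  -32.217 -20.568   0.324   0.089   0.148] 57.015061254093716 49.98637855052948
```

Request:
send_rows(motion=[{"tx": 0, "ty": 0, "tz": 0, "rx": 0, "ry": 0, "rz": 0.1, "gripper": 1}, {"tx": 0, "ty": 0, "tz": 0, "rx": 0, "ry": 0, "rz": 0.1, "gripper": 1}], grip_force=50)

```text
time_s: 6.82
ee_pos: [451.5, 89.5, 163.0]
ee_rot: [179.9, -0.1, 98.0]
force: [3.0, 0.7, -0.9]
gripper_width: 57.0
gripper_force: 50.0
```

```bash
python3 st.py
```

```text
6.825 [  9.716  10.389 108.534   0.104  60.97    1.637] [451.512  89.517 163.003] [179.896  -0.094  98.029] F [ 2.986  0.737 -0.934] T [-0.101  0.224  0.516] eff [ -0.461 -32.562 -20.403   0.306   0.285   0.15 ] 56.96208623306592 49.98645544052124
```

Request:
send_rows(motion=[{"tx": 0, "ty": 0, "tz": 0, "rx": 0, "ry": 0, "rz": 0.1, "gripper": 1}, {"tx": 0, "ty": 0, "tz": 0, "rx": 0, "ry": 0, "rz": 0.1, "gripper": 1}], grip_force=50)

```text
time_s: 7.08
ee_pos: [451.8, 89.5, 163.0]
ee_rot: [179.9, -0.1, 92.0]
force: [3.5, 1.1, -0.3]
gripper_width: 57.0
gripper_force: 50.0
```

```bash
python3 st.py
```

```text
7.075 [  9.711  10.399 108.525   0.105  60.94    7.636] [451.787  89.525 162.975] [179.878  -0.109  92.024] F [ 3.524  1.083 -0.285] T [-0.119  0.101  0.505] eff [ -0.336 -32.889 -20.243   0.313   0.48    0.152] 56.9547893247716 49.98655378818512
```

Request:
send_rows(motion=[{"tx": 0, "ty": 0.002, "tz": 0, "rx": 0, "ry": 0, "rz": 0.1, "gripper": 1}, {"tx": 0, "ty": 0, "tz": 0, "rx": 0, "ry": 0, "rz": 0.1, "gripper": 1}], grip_force=50)

```text
time_s: 7.32
ee_pos: [452.1, 89.5, 163.0]
ee_rot: [180.0, -0.1, 86.0]
force: [1.7, 0.9, 0.1]
gripper_width: 56.8
gripper_force: 50.0
```

```bash
python3 st.py
```

```text
7.325 [  9.694  10.473 108.431   0.115  61.046  13.622] [452.128  89.503 162.969] [179.974  -0.11   86.017] F [1.719 0.854 0.123] T [0.025 0.331 0.448] eff [ -0.425 -32.029 -20.71    0.241  -0.014   0.146] 56.761572547703665 49.98597264289856
```

Request:
send_rows(motion=[{"tx": 0, "ty": 0, "tz": 0, "rx": 0, "ry": 0, "rz": 0.1, "gripper": 1}, {"tx": 0, "ty": 0, "tz": 0, "rx": 0, "ry": 0, "rz": 0.1, "gripper": 1}], grip_force=50)

```text
time_s: 7.58
ee_pos: [452.4, 89.5, 163.0]
ee_rot: [179.9, -0.1, 80.0]
force: [2.6, -0.1, -0.7]
gripper_width: 56.7
gripper_force: 50.0
```

```bash
python3 st.py
```

```text
7.575 [  9.694  10.476 108.428   0.108  61.007  19.622] [452.389  89.511 162.963] [179.947  -0.119  80.02 ] F [ 2.597 -0.149 -0.705] T [-0.049  0.243  0.562] eff [ -0.203 -32.443 -20.543   0.305   0.191   0.149] 56.694877089845114 49.985849261283875
```

Request:
send_rows(motion=[{"tx": 0, "ty": 0, "tz": 0, "rx": 0, "ry": 0, "rz": 0.1, "gripper": 1}, {"tx": 0, "ty": 0, "tz": 0, "rx": 0, "ry": 0, "rz": 0.1, "gripper": 1}], grip_force=50)

```text
time_s: 7.82
ee_pos: [452.7, 89.4, 163.0]
ee_rot: [179.9, -0.1, 74.0]
force: [2.5, 0.5, -0.3]
gripper_width: 56.8
gripper_force: 50.0
```

```bash
python3 st.py
```

```text
7.825 [  9.686  10.482 108.416   0.098  60.977  25.621] [452.698  89.445 162.986] [179.924  -0.132  74.018] F [ 2.5    0.476 -0.284] T [-0.047  0.12   0.535] eff [  0.046 -32.729 -20.407   0.39    0.376   0.151] 56.79387613966823 49.98560965061188
```

Request:
send_rows(motion=[{"tx": 0, "ty": 0, "tz": 0, "rx": 0, "ry": 0, "rz": 0.1, "gripper": 1}], grip_force=50)

```text
time_s: 7.95
ee_pos: [452.8, 89.4, 163.0]
ee_rot: [179.9, -0.1, 71.0]
force: [4.1, -0.6, -1.3]
gripper_width: 56.5
gripper_force: 50.0
```

```bash
python3 st.py
```

```text
7.95 [  9.684  10.485 108.413   0.085  60.963  28.621] [452.828  89.385 162.986] [179.913  -0.132  71.022] F [ 4.138 -0.583 -1.346] T [-0.009  0.084  0.512] eff [  0.161 -32.862 -20.344   0.446   0.467   0.17 ] 56.476390107955744 49.98564004898071
```

Request:
send_rows(motion=[{"tx": 0, "ty": 0, "tz": 0, "rx": 0, "ry": 0, "rz": 0.1, "gripper": 1}], grip_force=50)

```text
time_s: 8.07
ee_pos: [452.9, 89.4, 163.0]
ee_rot: [179.9, -0.1, 68.0]
force: [3.9, -1.3, -1.1]
gripper_width: 56.8
gripper_force: 50.0
```

```bash
python3 st.py
```

```text
8.075 [  9.682  10.488 108.41    0.079  60.949  31.616] [452.945  89.355 162.973] [179.906  -0.139  68.028] F [ 3.862 -1.26  -1.054] T [-0.075 -0.036  0.587] eff [  0.267 -32.988 -20.286   0.512   0.556   0.201] 56.83223879943621 49.98578488826752
```

Request:
send_rows(motion=[{"tx": 0, "ty": 0, "tz": 0, "rx": 0, "ry": 0, "rz": 0.1, "gripper": 1}], grip_force=50)

```text
time_s: 8.2
ee_pos: [453.1, 89.3, 163.0]
ee_rot: [179.9, -0.1, 65.0]
force: [3.9, -1.5, -1.6]
gripper_width: 56.8
gripper_force: 50.0
```

```bash
python3 st.py
```

```text
8.2 [  9.681  10.489 108.408   0.068  60.934  34.609] [453.064  89.307 162.983] [179.894  -0.145  65.039] F [ 3.904 -1.457 -1.55 ] T [ 0.016 -0.013  0.523] eff [  0.384 -33.106 -20.229   0.583   0.642   0.232] 56.756658293727554 49.98604953289032
```

Request:
send_rows(motion=[{"tx": 0, "ty": 0, "tz": 0, "rx": 0, "ry": 0, "rz": 0, "gripper": -1}, {"tx": 0, "ty": 0, "tz": 0, "rx": 0, "ry": 0, "rz": 0, "gripper": -1}, {"tx": 0, "ty": 0, "tz": 0, "rx": 0, "ry": 0, "rz": 0, "gripper": -1}, {"tx": 0, "ty": 0, "tz": 0, "rx": 0, "ry": 0, "rz": 0, "gripper": -1}, {"tx": 0, "ty": 0, "tz": 0, "rx": 0, "ry": 0, "rz": 0, "gripper": -1}, {"tx": 0, "ty": 0, "tz": -0.046, "rx": 0, "ry": 0, "rz": 0, "gripper": -1}], grip_force=50)

```text
time_s: 8.95
ee_pos: [450.4, 88.4, 184.8]
ee_rot: [-179.8, 0.1, 65.1]
force: [0.1, 0.4, -0.2]
gripper_width: 91.5
gripper_force: 0.0
```

Request:
send_rows(motion=[{"tx": 0, "ty": 0, "tz": 0, "rx": 0, "ry": 0, "rz": -0.3, "gripper": -1}, {"tx": 0, "ty": 0, "tz": 0, "rx": 0, "ry": 0, "rz": -0.3, "gripper": -1}, {"tx": 0, "ty": 0, "tz": 0, "rx": 0, "ry": 0, "rz": -0.3, "gripper": -1}, {"tx": 0, "ty": 0, "tz": 0, "rx": 0, "ry": 0, "rz": -0.3, "gripper": -1}, {"tx": 0, "ty": 0, "tz": 0, "rx": 0, "ry": 0, "rz": -0.3, "gripper": -1}, {"tx": 0, "ty": 0, "tz": 0, "rx": 0, "ry": 0, "rz": -0.3, "gripper": -1}, {"tx": 0, "ty": 0, "tz": 0, "rx": 0, "ry": 0, "rz": -0.3, "gripper": -1}, {"tx": 0, "ty": 0, "tz": 0, "rx": 0, "ry": 0, "rz": -0.3, "gripper": -1}, {"tx": 0, "ty": 0, "tz": 0, "rx": 0, "ry": 0, "rz": -0.3, "gripper": -1}, {"tx": 0, "ty": 0, "tz": 0, "rx": 0, "ry": 0, "rz": -0.3, "gripper": -1}, {"tx": 0, "ty": 0, "tz": 0, "rx": 0, "ry": 0, "rz": 0, "gripper": -1}, {"tx": 0, "ty": 0, "tz": 0, "rx": 0, "ry": 0, "rz": 0, "gripper": -1}], grip_force=50)

```text
time_s: 10.45
ee_pos: [451.7, 88.6, 186.0]
ee_rot: [180.0, -0.0, 155.0]
force: [-0.2, 0.5, 0.6]
gripper_width: 90.8
gripper_force: 0.0
```

```bash
python3 st.py
python3 - <<'E'
from workcell import env
from h import *
s,f=wrist(env);print(s["ee_pos"])
cv2.imwrite("pics/w3.png",f["frame"][:,:,::-1])
# side view crop too
t=env.grab_frame("side")["frame"][:,:,::-1][210:310,220:320]
cv2.imwrite("pics/s3.png",cv2.resize(t,(600,600),interpolation=2))
E
```

```text
10.45 [  9.657   9.226 106.361   0.01   64.407 -55.302] [451.678  88.575 185.959] [179.989  -0.001 154.954] F [-0.177  0.479  0.585] T [-0.012  0.039 -0.018] eff [  0.    -30.952 -21.756   0.014   0.084   0.005] 90.8296102902271 0.0
[451.67844274  88.5752074  185.95869105]
```

View pics/w3.png

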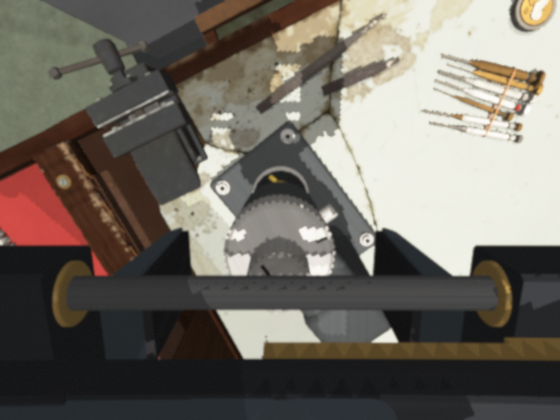

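Request:
send_rows(motion=[{"tx": 0, "ty": 0, "tz": 0, "rx": 0, "ry": 0, "rz": 0, "gripper": 1}, {"tx": 0, "ty": 0, "tz": 0, "rx": 0, "ry": 0, "rz": 0, "gripper": 1}, {"tx": 0, "ty": 0, "tz": 0, "rx": 0, "ry": 0, "rz": 0, "gripper": 1}, {"tx": 0, "ty": 0, "tz": 0, "rx": 0, "ry": 0, "rz": 0, "gripper": 1}, {"tx": 0, "ty": 0, "tz": 0, "rx": 0, "ry": 0, "rz": 0, "gripper": 1}, {"tx": 0, "ty": 0, "tz": 0, "rx": 0, "ry": 0, "rz": 0, "gripper": 1}, {"tx": 0, "ty": 0, "tz": 0, "rx": 0, "ry": 0, "rz": 0, "gripper": 1}, {"tx": 0, "ty": 0, "tz": 0, "rx": 0, "ry": 0, "rz": 0, "gripper": 1}], grip_force=10)

```text
time_s: 11.55
ee_pos: [451.0, 87.3, 185.9]
ee_rot: [-179.8, -0.0, 155.1]
force: [-1.5, -4.9, 2.8]
gripper_width: 27.6
gripper_force: 10.0
```

```bash
python3 st.py
```

```text
11.55 [  9.621   9.208 106.393  -0.158  64.505 -55.431] [451.011  87.271 185.904] [-179.823   -0.006  155.12 ] F [-1.469 -4.93   2.803] T [-0.927  0.248 -0.048] eff [  2.12  -29.956 -22.418   1.376  -0.713   0.025] 27.564647036673435 10.000101774930954
```

Request:
send_rows(motion=[{"tx": 0, "ty": -0.004, "tz": 0, "rx": 0, "ry": 0, "rz": 0, "gripper": 1}, {"tx": 0, "ty": 0, "tz": 0, "rx": 0, "ry": 0, "rz": 0, "gripper": 1}, {"tx": 0, "ty": 0, "tz": 0, "rx": 0, "ry": 0, "rz": 0.1, "gripper": 1}, {"tx": 0, "ty": 0, "tz": 0, "rx": 0, "ry": 0, "rz": 0.1, "gripper": 1}, {"tx": 0, "ty": 0, "tz": 0, "rx": 0, "ry": 0, "rz": 0.1, "gripper": 1}, {"tx": 0, "ty": 0, "tz": 0, "rx": 0, "ry": 0, "rz": 0.1, "gripper": 1}], grip_force=45)

```text
time_s: 12.3
ee_pos: [451.1, 87.3, 185.9]
ee_rot: [179.9, -0.0, 143.0]
force: [0.6, 2.0, -0.7]
gripper_width: 26.9
gripper_force: 45.0
```

```bash
python3 st.py
```

```text
12.3 [  9.477   9.134 106.48    0.068  64.341 -43.55 ] [451.114  87.33  185.939] [179.925  -0.013 142.998] F [ 0.648  2.026 -0.677] T [ 0.181 -0.037  0.152] eff [ -0.705 -31.309 -21.716  -0.209   0.251  -0.19 ] 26.889456857238056 44.998619556427
```

Request:
send_rows(motion=[{"tx": 0, "ty": 0, "tz": 0, "rx": 0, "ry": 0, "rz": 0.1, "gripper": 1}, {"tx": 0, "ty": 0, "tz": 0, "rx": 0, "ry": 0, "rz": 0.1, "gripper": 1}, {"tx": 0, "ty": 0, "tz": 0, "rx": 0, "ry": 0, "rz": 0.1, "gripper": 1}, {"tx": 0, "ty": 0, "tz": 0, "rx": 0, "ry": 0, "rz": 0.1, "gripper": 1}], grip_force=45)

```text
time_s: 12.8
ee_pos: [451.3, 87.5, 185.9]
ee_rot: [179.9, -0.0, 131.0]
force: [1.4, 1.6, -0.4]
gripper_width: 27.3
gripper_force: 45.0
```

```bash
python3 st.py
```

```text
12.8 [  9.483   9.139 106.474   0.085  64.323 -31.552] [451.256  87.49  185.941] [179.905  -0.032 130.998] F [ 1.38   1.555 -0.376] T [ 0.214 -0.104  0.169] eff [ -0.875 -31.48  -21.616  -0.301   0.36   -0.182] 27.329548446546514 44.99864995479584
```

Request:
send_rows(motion=[{"tx": 0, "ty": 0, "tz": 0, "rx": 0, "ry": 0, "rz": 0.1, "gripper": 1}, {"tx": 0, "ty": 0, "tz": 0, "rx": 0, "ry": 0, "rz": 0.1, "gripper": 1}, {"tx": 0, "ty": 0, "tz": 0, "rx": 0, "ry": 0, "rz": 0.1, "gripper": 1}, {"tx": 0, "ty": 0, "tz": 0, "rx": 0, "ry": 0, "rz": 0.1, "gripper": 1}], grip_force=45)

```text
time_s: 13.3
ee_pos: [451.4, 87.6, 186.0]
ee_rot: [179.9, -0.1, 119.0]
force: [1.3, 1.4, -1.3]
gripper_width: 27.0
gripper_force: 45.0
```

```bash
python3 st.py
```

```text
13.3 [  9.484   9.143 106.466   0.098  64.303 -19.553] [451.434  87.595 185.956] [179.888  -0.054 118.994] F [ 1.33   1.396 -1.261] T [ 0.254 -0.082  0.182] eff [ -0.988 -31.671 -21.509  -0.363   0.482  -0.174] 26.99921785611608 44.9984872341156
```

Request:
send_rows(motion=[{"tx": 0, "ty": 0, "tz": 0, "rx": 0, "ry": 0, "rz": 0.1, "gripper": 1}, {"tx": 0, "ty": 0, "tz": 0, "rx": 0, "ry": 0, "rz": 0.1, "gripper": 1}, {"tx": 0, "ty": 0, "tz": 0, "rx": 0, "ry": 0, "rz": 0.1, "gripper": 1}, {"tx": 0, "ty": 0, "tz": 0, "rx": 0, "ry": 0, "rz": 0.1, "gripper": 1}], grip_force=45)

```text
time_s: 13.8
ee_pos: [451.6, 87.7, 185.9]
ee_rot: [179.9, -0.1, 107.0]
force: [1.7, 3.1, -0.7]
gripper_width: 27.4
gripper_force: 45.0
```

```bash
python3 st.py
```

```text
13.8 [  9.488   9.149 106.461   0.104  64.281  -7.553] [451.599  87.689 185.937] [179.88   -0.078 106.996] F [ 1.687  3.073 -0.676] T [ 0.25  -0.18   0.163] eff [ -1.036 -31.876 -21.398  -0.392   0.612  -0.166] 27.368847653988368 44.99833881855011
```

Request:
send_rows(motion=[{"tx": 0, "ty": 0, "tz": 0, "rx": 0, "ry": 0, "rz": 0.1, "gripper": 1}, {"tx": 0, "ty": 0, "tz": 0, "rx": 0, "ry": 0, "rz": 0.1, "gripper": 1}, {"tx": 0, "ty": 0, "tz": 0, "rx": 0, "ry": 0, "rz": 0.1, "gripper": 1}, {"tx": 0, "ty": 0, "tz": 0, "rx": 0, "ry": 0, "rz": 0.1, "gripper": 1}], grip_force=45)

```text
time_s: 14.3
ee_pos: [451.8, 87.7, 186.0]
ee_rot: [179.9, -0.1, 95.0]
force: [1.9, 2.2, -2.8]
gripper_width: 27.0
gripper_force: 45.0
```

```bash
python3 st.py
```

```text
14.3 [  9.485   9.151 106.452   0.105  64.257   4.444] [451.825  87.712 185.983] [179.868  -0.105  94.996] F [ 1.885  2.17  -2.798] T [ 0.278 -0.198  0.259] eff [ -1.027 -32.084 -21.289  -0.386   0.745  -0.158] 26.974623993219765 44.99819755554199
```

Request:
send_rows(motion=[{"tx": 0, "ty": 0, "tz": 0, "rx": 0, "ry": 0, "rz": 0.1, "gripper": 1}, {"tx": 0, "ty": 0, "tz": 0, "rx": 0, "ry": 0, "rz": 0.1, "gripper": 1}, {"tx": 0, "ty": 0, "tz": 0, "rx": 0, "ry": 0, "rz": 0.1, "gripper": 1}, {"tx": 0, "ty": 0, "tz": 0, "rx": 0, "ry": 0, "rz": 0.1, "gripper": 1}], grip_force=45)

```text
time_s: 14.8
ee_pos: [452.0, 87.7, 186.0]
ee_rot: [179.9, -0.1, 83.0]
force: [3.2, 2.0, -1.7]
gripper_width: 27.1
gripper_force: 45.0
```

```bash
python3 st.py
```

```text
14.8 [  9.486   9.155 106.445   0.098  64.236  16.442] [452.018  87.716 185.991] [179.868  -0.131  83.002] F [ 3.21   2.028 -1.704] T [ 0.333 -0.338  0.131] eff [ -0.949 -32.3   -21.192  -0.346   0.878  -0.153] 27.120922058656426 44.99814748764038
```

Request:
send_rows(motion=[{"tx": 0, "ty": 0, "tz": 0, "rx": 0, "ry": 0, "rz": 0.1, "gripper": 1}, {"tx": 0, "ty": 0, "tz": 0, "rx": 0, "ry": 0, "rz": 0.1, "gripper": 1}, {"tx": 0, "ty": 0, "tz": 0, "rx": 0, "ry": 0, "rz": 0.1, "gripper": 1}, {"tx": 0, "ty": 0, "tz": 0, "rx": 0, "ry": 0, "rz": 0.1, "gripper": 1}], grip_force=45)

```text
time_s: 15.3
ee_pos: [452.2, 87.7, 186.0]
ee_rot: [179.9, -0.2, 71.0]
force: [3.4, 1.9, -3.5]
gripper_width: 27.5
gripper_force: 45.0
```

```bash
python3 st.py
```

```text
15.3 [  9.483   9.16  106.439   0.087  64.211  28.444] [452.242  87.664 185.994] [179.87   -0.16   71.001] F [ 3.359  1.852 -3.536] T [ 0.254 -0.398  0.168] eff [ -0.81  -32.508 -21.108  -0.274   1.003  -0.153] 27.540763888823403 44.998177886009216
```

Request:
send_rows(motion=[{"tx": 0, "ty": 0, "tz": 0, "rx": 0, "ry": 0, "rz": 0.1, "gripper": 1}, {"tx": 0, "ty": 0, "tz": 0, "rx": 0, "ry": 0, "rz": 0.1, "gripper": 1}, {"tx": 0, "ty": 0, "tz": 0, "rx": 0, "ry": 0, "rz": 0.1, "gripper": 1}, {"tx": 0, "ty": 0, "tz": 0, "rx": 0, "ry": 0, "rz": 0.1, "gripper": 1}], grip_force=45)

```text
time_s: 15.8
ee_pos: [452.4, 87.6, 186.0]
ee_rot: [179.9, -0.2, 59.0]
force: [4.0, 1.5, -3.2]
gripper_width: 26.9
gripper_force: 45.0
```

```bash
python3 st.py
```

```text
15.8 [  9.48    9.165 106.434   0.075  64.193  40.443] [452.405  87.604 185.984] [179.886  -0.186  59.005] F [ 3.965  1.527 -3.209] T [ 0.222 -0.489  0.178] eff [ -0.622 -32.69  -21.037  -0.17    1.114  -0.153] 26.895403317562916 44.997963309288025
```

Request:
send_rows(motion=[{"tx": 0, "ty": 0, "tz": 0, "rx": 0, "ry": 0, "rz": 0.1, "gripper": 1}, {"tx": 0, "ty": 0, "tz": 0, "rx": 0, "ry": 0, "rz": 0.1, "gripper": 1}, {"tx": 0, "ty": 0, "tz": 0, "rx": 0, "ry": 0, "rz": 0.1, "gripper": 1}, {"tx": 0, "ty": 0, "tz": 0, "rx": 0, "ry": 0, "rz": 0.1, "gripper": 1}], grip_force=45)

```text
time_s: 16.3
ee_pos: [452.6, 87.4, 186.0]
ee_rot: [179.9, -0.2, 47.0]
force: [4.1, 1.2, -3.4]
gripper_width: 27.1
gripper_force: 45.0
```

```bash
python3 st.py
```

```text
16.3 [  9.472   9.17  106.428   0.052  64.175  52.442] [452.607  87.448 185.982] [179.899  -0.209  47.007] F [ 4.142  1.178 -3.446] T [ 0.136 -0.519  0.186] eff [ -0.39  -32.838 -20.983  -0.04    1.204  -0.154] 27.059168395287063 44.997870326042175
```

Request:
send_rows(motion=[{"tx": 0, "ty": 0, "tz": 0, "rx": 0, "ry": 0, "rz": 0.1, "gripper": 1}, {"tx": 0, "ty": 0, "tz": 0, "rx": 0, "ry": 0, "rz": 0.1, "gripper": 1}, {"tx": 0, "ty": 0, "tz": 0, "rx": 0, "ry": 0, "rz": 0.1, "gripper": 1}, {"tx": 0, "ty": 0, "tz": 0, "rx": 0, "ry": 0, "rz": 0.1, "gripper": 1}], grip_force=45)

```text
time_s: 16.8
ee_pos: [452.7, 87.3, 186.0]
ee_rot: [179.9, -0.2, 35.0]
force: [4.5, 1.1, -3.0]
gripper_width: 27.1
gripper_force: 45.0
```

```bash
python3 st.py
```

```text
16.8 [  9.47    9.17  106.426   0.027  64.165  64.446] [452.705  87.319 185.999] [179.919  -0.226  35.013] F [ 4.501  1.121 -3.015] T [ 0.105 -0.578  0.161] eff [ -0.129 -32.948 -20.947   0.11    1.269  -0.154] 27.136333694306863 44.99791145324707
```

Request:
send_rows(motion=[{"tx": 0, "ty": 0, "tz": 0, "rx": 0, "ry": 0, "rz": 0.1, "gripper": 1}, {"tx": 0, "ty": 0, "tz": 0, "rx": 0, "ry": 0, "rz": 0.1, "gripper": 1}, {"tx": 0, "ty": 0, "tz": 0, "rx": 0, "ry": 0, "rz": 0.1, "gripper": 1}, {"tx": 0, "ty": 0, "tz": 0, "rx": 0, "ry": 0, "rz": 0.1, "gripper": 1}], grip_force=45)

```text
time_s: 17.3
ee_pos: [452.8, 87.1, 186.0]
ee_rot: [179.9, -0.2, 23.0]
force: [5.3, 0.2, -3.7]
gripper_width: 27.2
gripper_force: 45.0
```

```bash
python3 st.py
```

```text
17.3 [  9.462   9.17  106.422   0.002  64.156  76.443] [452.827  87.135 186.024] [179.942  -0.245  23.018] F [ 5.283  0.193 -3.673] T [-0.082 -0.582  0.232] eff [  0.148 -32.986 -20.918   0.276   1.299  -0.147] 27.172189378991398 44.99790608882904
```

Request:
send_rows(motion=[{"tx": 0, "ty": 0, "tz": 0, "rx": 0, "ry": 0, "rz": 0.1, "gripper": 1}, {"tx": 0, "ty": 0, "tz": 0, "rx": 0, "ry": 0, "rz": 0.1, "gripper": 1}, {"tx": 0, "ty": 0, "tz": 0, "rx": 0, "ry": 0, "rz": 0.1, "gripper": 1}, {"tx": 0, "ty": 0, "tz": 0, "rx": 0, "ry": 0, "rz": 0.1, "gripper": 1}], grip_force=45)

```text
time_s: 17.8
ee_pos: [452.9, 86.9, 186.0]
ee_rot: [180.0, -0.3, 11.0]
force: [5.0, -0.7, -4.2]
gripper_width: 27.3
gripper_force: 45.0
```

```bash
python3 st.py
```

```text
17.8 [  9.454   9.171 106.422  -0.027  64.152  88.443] [452.888  86.926 186.012] [179.969  -0.254  11.022] F [ 4.964 -0.698 -4.174] T [-0.137 -0.616  0.185] eff [  0.431 -32.979 -20.911   0.448   1.301  -0.14 ] 27.326291013203598 44.9979043006897
```

Request:
send_rows(motion=[{"tx": 0, "ty": 0, "tz": 0, "rx": 0, "ry": 0, "rz": 0, "gripper": -1}, {"tx": 0, "ty": 0, "tz": 0, "rx": 0, "ry": 0, "rz": 0, "gripper": -1}, {"tx": 0, "ty": 0, "tz": 0, "rx": 0, "ry": 0, "rz": 0, "gripper": -1}, {"tx": 0, "ty": 0, "tz": 0, "rx": 0, "ry": 0, "rz": 0, "gripper": -1}, {"tx": 0, "ty": 0, "tz": 0, "rx": 0, "ry": 0, "rz": 0, "gripper": -1}, {"tx": 0, "ty": 0, "tz": -0.03, "rx": 0, "ry": 0, "rz": 0, "gripper": -1}, {"tx": 0, "ty": 0, "tz": -0.06, "rx": 0, "ry": 0, "rz": 0, "gripper": -1}, {"tx": 0, "ty": 0, "tz": -0.08, "rx": 0, "ry": 0, "rz": 0, "gripper": -1}, {"tx": 0, "ty": 0, "tz": -0.06, "rx": 0, "ry": 0, "rz": 0, "gripper": -1}, {"tx": 0, "ty": 0, "tz": -0.03, "rx": 0, "ry": 0, "rz": 0, "gripper": -1}, {"tx": 0, "ty": 0, "tz": 0, "rx": 0, "ry": 0, "rz": 0, "gripper": -1}, {"tx": 0, "ty": 0, "tz": 0, "rx": 0, "ry": 0, "rz": 0, "gripper": -1}], grip_force=45)

```text
time_s: 19.3
ee_pos: [450.2, 86.6, 314.5]
ee_rot: [-180.0, 0.2, 11.1]
force: [-0.9, -0.1, 0.1]
gripper_width: 91.2
gripper_force: 0.0
```

```bash
python3 st.py
python3 - <<'E'
from workcell import env
import cv2,numpy as np
a=env.grab_frame("side")["frame"][:,:,::-1][190:340,190:340]
w=env.grab_frame("wrist")["frame"][:,:,::-1]
cv2.imwrite("pics/e.png",np.hstack([cv2.resize(a,(300,300),interpolation=2),cv2.resize(w,(400,300))]))
E
```

```text
19.3 [ 9.451  4.763 92.801  0.005 82.593 88.367] [450.164  86.621 314.529] [-179.991    0.156   11.084] F [-0.945 -0.145  0.07 ] T [-0.097  0.153  0.031] eff [  0.002 -29.944 -25.031   0.039  -0.077  -0.   ] 91.24104683447683 0.0
```

View pics/e.png

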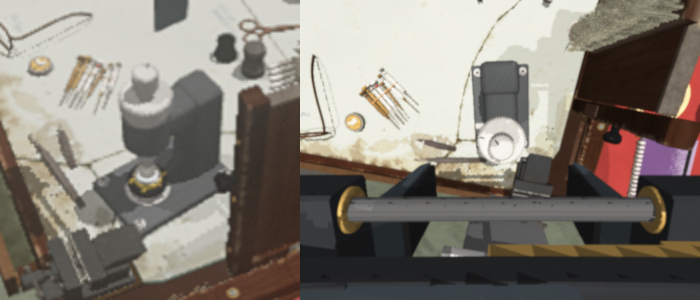

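The die sits down on the glass. The watch and the loose things I can see have not moved, and the gripper is clear, so I am handing in.

```bash
python3 -c "
from workcell import env
print(env.job_done())"
```

```text
the job is handed in; nothing more can be done
None
```

I turned the large knob until the die just bore on the glass (about 13 N), then turned the small knob through the slide until it came up firm and stopped at about 51 N (estimated from wrist torque); the glass is left clamped, the gripper is clear, and the job is handed in at about 19 s with no verdict shown.

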